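# Swap the used scoop on the spice rack for the clean one

## Task

Lift the used red-handled scoop straight up off the rack from between its hanging neighbours and stand it in the empty well of the block on the lazy Susan. Then take the clean blue-handled scoop out of its well and lower it into the gap the red one left, so that it hangs by its hook on the bar, and let go. Lower both scoops without dropping them, and leave the hanging neighbours, the turntable and everything else on it where they are.

Things in the scene. Friction and masses are not known exactly. Their poses are not given: they have to be found in the camera images.
- red_scoop: Used spice scoop, red handle, hung in one of the rack's two middle places. Origin: centre of the cup's underside; z up the stem, +x from cup to stem (all scoops alike, mm). Steel cup 38 across, 30 tall. Stem 14 wide (y), at x 19 to 22. Handle, the place to grip: upright block 18 (x) by 14 (y), centre x 25, z 126 to 182; close the fingers along x, tips above z 132. About 0.11 kg.
- blue_scoop: Clean scoop, blue handle, starts upright in well_blue, its +x along the well's. Same shape and frame as red_scoop. Every scoop has, behind its stem and under the handle, a hook open downward: 14 mm wide, underside of its crown at z 122, slot from x 22 to x 33 (11 mm), its tab reaching down to z 102 and flaring out so that the mouth is about 16 mm. 0.08 to 0.15 kg.
- plain_left: Scoop with plain light wood handle, same shape and frame as red_scoop, hanging on the rack in the end place at rack y = +72 mm; to stay as it is.
- plain_mid: Scoop with plain light wood handle, same shape and frame as red_scoop, hanging on the rack in the middle place that red_scoop does not have; to stay as it is.
- plain_right: Scoop with plain light wood handle, same shape and frame as red_scoop, hanging on the rack in the end place at rack y = -72 mm; to stay as it is.
- rack: Fixed rack of dark wood with brass bars, 240 mm long. Origin under the hanging bar's middle at counter level; y along the bars, z up; cups hang on the -x side, roughly towards the robot. Four places at y = -72, -24, +24, +72 mm, cups 10 mm apart. A hung scoop has the rack's yaw, origin at z = 28 and x = -24 to -31 (-27.5 centres its hook), leaning up to 0.1 rad.
- rack_bar (a point): Middle of the hanging bar's top edge, 150 mm above the counter, axes as the rack's. The bar is 5 mm thick (x), 20 mm high, 224 mm long; the hooks straddle it, crown resting on this edge. A lower back bar in the same plane, 60 to 72 mm above the counter, keeps the stems upright.
- rack_guard (a point): Middle of the front guard rod's axis, 8 mm thick, along y at x = -63 mm, 65 mm above the counter, axes as the rack's. It stands before the hanging cups, so they go in and out only from above: a cup's underside must rise above 69 mm over the counter to pass over it.
- turntable (a joint): Turn of the lazy Susan about the vertical, rad, 0 at the start, counterclockwise positive; turns stiffly (0.25 N m). Wooden disc 300 mm across, its top 28 mm above the counter; carries the blue two-well block, two jars, salt cellar and pepper mill.
- well_empty (a point): Centre of the floor of the block's empty well, 34 mm above the counter; z up, x towards the turntable's middle (x = 70, y = 27.5 mm here), y along the block. Well 50 mm (x) by 49 mm (y), 44 mm deep, walls 6 mm, rim 78 mm above the counter. A scoop fits with its x along the well's x, its origin 1.5 mm towards -x of this point.
- well_blue (a point): Centre of the floor of the other well, where blue_scoop starts; same size and axes, 55 mm from well_empty along +y.
- jar_yellow: Glass spice jar with yellow contents and chrome cap, 44 mm across, 82 mm tall, loose on the turntable; origin at the centre of its underside.
- jar_brown: Glass spice jar with brown contents and chrome cap, 44 mm across, 82 mm tall, loose on the turntable; origin at the centre of its underside.
- salt_cellar: White ceramic salt cellar, 68 mm across, 62 mm tall, loose on the turntable; origin at the centre of its underside.
- pepper_mill: Short dark wood pepper mill, 52 mm across, 104 mm tall, loose on the turntable; origin at the centre of its underside.
Not all that is in view belongs to the job. What is meant by the pepper_mill is not pink, and is the larger of those in its own colour.

How it is judged:
By the outcome, as a careful person would: the job done as asked, in the order asked, and still so for the second after the job is handed in, with the robot touching nothing.
It also fails if it takes over 64 s, if anything falls off the work surface, if the arm or the gripper's body presses on something with over 40 N, if the wrist force passes 120 N, or if a joint passes its speed limit or range.

## Robot

A 6-joint arm with a two-finger parallel gripper is mounted at the origin on the work surface. World frame = base frame: x ahead of the robot, y to its left, z up, the work surface at z = 0. Lengths are in mm, angles in degrees, forces in N, time in s.
With the tool pointing down it reaches from about 350 to 975 mm from the base axis. Payload 4.9 kg.
Tool frame: the origin (TCP) lies between the finger pads; the fingertips stand 19 mm ahead of it and the grasp point (between the pads) is the TCP; z points along the fingers, y is the direction in which the jaws open and shut (so a half turn about z gives the same grasp; the last joint's range is limited). The gripper opens to 85 mm and grips with 20 to 120 N. Pads are 22 mm wide; open, the fingers measure 114 mm over their backs; the gripper's body (76 mm by 85 mm) begins 54 mm behind the grasp point. The pads swing forward as they close: fully open they stand 13 mm farther back than shut.
Start: joints at [56.78, 3.019, 92.412, -0, 84.569, -6.818], TCP at [277.903, 559.796, 250.304] pointing down, gripper open.
Joint ranges: [-172.51, 172.51], [-57.92, 126.97], [3.15, 148.05], [-58.71, 238.71], [5.1, 150.11], [-179.66, 179.66]. Speed limits (degrees/s): [147.25, 147.25, 180, 180, 180, 180].

## Interface

Orientations are given as a 3x3 rotation matrix whose columns are the frame's x, y, z axes.
In Python, from workcell import manip, eyes gives the robot as it stands.
- The arm moves only by the tool move_arm, never from a script. Its argument "rows" is a list of rows, each a list of 2 entries, a list of its own where there are three numbers: the shift along the tool's x, y, z scaled (see below), then the turn, a rotation vector about the tool's x, y, z scaled (see below). A call has 1 to 10 rows; each row is the pose to reach, as a shift and turn from the pose commanded when the call began, along the tool's axes at that moment; what a row does not reach only later rows make up. The controller multiplies each number of a shift by 500 mm and each number of a turn by 30 degrees. A row lasts 1/12 s, in which the tool goes at most 41.7 mm and 7.16 degrees, less where a joint would pass 70% of its speed; a pose out of reach is approached as far as the arm can. A call with a number of a shift or a turn outside -1 to 1 is refused whole. A call with a gripper value outside its range is refused whole. "jaw" is the opening, from -1 (shut) to 1 (fully open), set as the call begins (left out, the last holds). The fingers move at their own pace and stop on an object; "newtons" is the grip in N (left out, the last holds). Time passes only in rows, so rows that repeat a pose let the fingers close. It gives the time, the measured TCP pose, the force and the opening at its end, in the units of the state.
- manip.read_state(): the state, without advancing time (a new reading comes with each control period).
- eyes.get_image(name): name is "scene" or "top" or "wrist"; returns (picture, depth): 384x512x3 uint8, red, green, blue; 384x512 float32, mm along the optical axis (not along the pixel's ray), 0 where there is no reading.
- eyes.camera_params(name): a dict with "intrinsics" (3x3 intrinsics, pixels), "T" (4x4, takes a point from camera to world coordinates); the wrist camera has in their place "mount" (4x4, takes a point from camera to tool coordinates, whose origin is the TCP and whose axes are the flange's). Camera axes: x right, y down, z forward; pixel columns grow to the right and rows downward; lengths in mm; the calibration is good to about 2 mm. A picture is of the moment at which its call begins: read the wrist's pose just before it. camera_params takes no time and is no camera call.
- manip.sign_off(): hands the job in, once; it reports no verdict.
The state is a dict: "t": time; "joints": joint angles; "joint_velocities": joint speeds; "effort": joint torques, N m; "ee_pos": TCP position; "tool_rot": TCP orientation; "force": force on the tool from outside, world axes, zero at the start; "torque": the same for the moment, N m; "gripper_width": finger opening in mm.
Only numpy, scipy, OpenCV 4.12 (cv2) and the standard library are available. Lean on these libraries where they do the work, as an engineer would, in place of code of your own. Each camera call takes 0.05 s, during which the arm holds its last target. There are 200 camera calls.

## Working session

There is one attempt and no reset: what is moved stays moved. The work goes in short steps, Python scripts to look and compute and a tool call to move; the robot and the scene stay as the last step left them, time stands still between calls to the robot, and variables do not carry over. Pictures are saved under pics/ and viewed, about 8 in all and at most 12, crops included, and the job is handed in when it is done.

Besides the shell and the picture viewer there is one more tool, called by a JSON object that holds its "op" and its "data". move_arm: Moves the arm, as the interface text tells. Shifts and turns lie within -1 to 1; 1 stands for 500 mm of shift or 30 degrees of turn. Its arguments: {"type":"object","properties":{"rows":{"type":"array","items":{"type":"array"}},"jaw":{"type":"number"},"newtons":{"type":"number"}},"required":["rows"]}

```bash
mkdir -p pics; ls; cat > h.py <<'E'
import numpy as np, cv2, json
from workcell import manip, eyes
def grab(name,save=True,tag=''):
    s=manip.read_state(); im,d=eyes.get_image(name); p=eyes.camera_params(name)
    if 'T' in p: T=np.array(p['T'])
    else:
        W=np.eye(4);W[:3,:3]=s['tool_rot'];W[:3,3]=s['ee_pos'];T=W@np.array(p['mount'])
    np.savez(f'pics/{name}{tag}.npz',im=im,d=d,T=T,K=np.array(p.get('intrinsics')))
    cv2.imwrite(f'pics/{name}{tag}.png',im[:,:,::-1]); return im,d,T,np.array(p['intrinsics'])
def load(n):
    f=np.load(f'pics/{n}.npz'); return f['im'],f['d'],f['T'],f['K']
def cloud(d,T,K):
    v,u=np.indices(d.shape); P=np.stack([(u-K[0,2])/K[0,0]*d,(v-K[1,2])/K[1,1]*d,d],-1)
    P=P@T[:3,:3].T+T[:3,3]; P[d<=0]=np.nan; return P
def plane(u,v,z,T,K):
    r=T[:3,:3]@np.array([(u-K[0,2])/K[0,0],(v-K[1,2])/K[1,1],1]); o=T[:3,3]; return o+r*(z-o[2])/r[2]
E
python3 - <<'E'
from h import *
for n in('scene','top'):
    im,d,T,K=grab(n); print(n,T.round(2).tolist(),K.tolist(),(d>0).mean())
print(manip.read_state(), eyes.camera_params('wrist'))
a=cv2.imread('pics/scene.png');b=cv2.imread('pics/top.png')
E
```

```text
pics
scene [[0.75, 0.5, -0.44, 1108.46], [0.66, -0.54, 0.52, -652.52], [0.02, -0.68, -0.73, 966.66], [0.0, 0.0, 0.0, 1.0]] [[476.3881986408007, 0.0, 252.8429762308966], [0.0, 476.3881986408007, 182.2135089766617], [0.0, 0.0, 1.0]] 0.9959818522135416
top [[0.01, -0.99, 0.12, 457.53], [-1.0, -0.01, -0.0, -56.64], [0.01, -0.12, -0.99, 1429.84], [0.0, 0.0, 0.0, 1.0]] [[466.1913965455608, 0.0, 257.41518090248394], [0.0, 466.1913965455608, 194.88462092536182], [0.0, 0.0, 1.0]] 0.9959615071614584
{'t': 0.1, 'joints': array([ 5.67793168e+01,  3.05349055e+00,  9.24833427e+01, -4.05416877e-04,
        8.45706491e+01, -6.81705475e+00]), 'joint_velocities': array([ 0.0180982 ,  0.04295245, -0.08877129, -0.00170031,  0.11010671,
       -0.0428099 ]), 'effort': array([ 1.04186790e-04, -3.94909787e+01, -3.71361208e+01, -1.85057797e-04,
        4.00606339e-03,  1.25179108e-05]), 'ee_pos': array([277.62976558, 559.36008372, 249.19498366]), 'tool_rot': array([[-8.95683791e-01,  4.44690344e-01, -1.02185901e-03],
       [ 4.44691466e-01,  8.95682436e-01, -1.57319199e-03],
       [ 2.15677878e-04, -1.86349455e-03, -9.99998240e-01]]), 'force': array([-0.6363782 , -0.83715018,  0.72365535]), 'torque': array([-0.05698999,  0.02811058,  0.04149384]), 'gripper_width': 85.29820894934296} {'intrinsics': array([[289.78858085,   0.        , 259.10731218],
       [  0.        , 289.78858085, 184.74920352],
       [  0.        ,   0.        ,   1.        ]]), 'mount': array([[-2.89655544e-04, -9.64853826e-01, -2.62787004e-01,
         6.60709539e+01],
       [ 9.99999867e-01, -3.91729771e-04,  3.36038166e-04,
        -1.22428280e+00],
       [-4.27169203e-04, -2.62786872e-01,  9.64853811e-01,
        -1.24653842e+02],
       [ 0.00000000e+00,  0.00000000e+00,  0.00000000e+00,
         1.00000000e+00]])}
```

View pics/scene.png

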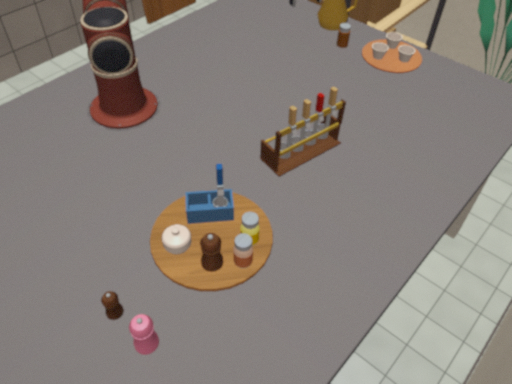

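View pics/top.png

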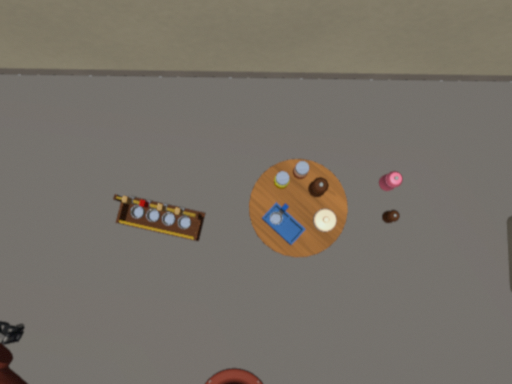

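Top view: the rack is at (160,218), with handles at (124,199), red (144,203), (158,207) and (177,211), so red is in the +24 place. The turntable is at (298,207), with the block at (283,224) and the blue scoop's cup at (276,219). The empty well is near (291,232). Red lookalikes are the base/grinder (234,378) and the pink mill (392,181). The dark mills are (319,187), large and on the table, and (391,216), small and off it.

```bash
python3 - <<'E'
from h import *
for n in('top','scene'):
    im,d,T,K=load(n); P=cloud(d,T,K); hsv=cv2.cvtColor(im,cv2.COLOR_RGB2HSV); H,S,V=[hsv[...,i].astype(int) for i in range(3)]
    x,y,z=P[...,0],P[...,1],P[...,2]
    red=((H<6)|(H>174))&(S>180)&(V>80)&(z>140)&(z<225)&(y>50)&(x>350)
    blue=(H>100)&(H<125)&(S>130)&(z>20)&(z<230)&(y<0)
    wood=(H>8)&(H<28)&(z>180)&(z<222)&(y>50)&(x>300)
    for nm,m in(('red',red),('blueH',blue&(z>140)),('block',blue&(z<95)&(z>65)),('wood',wood)):
        nn,lab,st,c=cv2.connectedComponentsWithStats(m.astype(np.uint8),connectivity=8)
        for i in range(1,nn):
            if st[i,4]<4: continue
            q=P[lab==i]; print(n,nm,st[i,4],c[i].round(1),'mean',q.mean(0).round(1),'min',q.min(0).round(0),'max',q.max(0).round(0))
    b=blue&(z<95)&(z>68); r=cv2.minAreaRect(P[b][:,:2].astype(np.float32)); print('block rect',r)
    t=(H>8)&(H<22)&(S>90)&(z>18)&(z<40)&(y<50)
    q=P[t][:,:2].astype(np.float32); print('table',cv2.minEnclosingCircle(q),q.shape, np.median(P[t][:,2]))
    yb=(z>130)&(z<160)&(x>300)&(y>50)&(y<450)&(x<700); print('bar',yb.sum(),cv2.fitLine(P[yb][:,:2].astype(np.float32),cv2.DIST_HUBER,0,.01,.01).ravel())
    g=(z>56)&(z<80)&(H>18)&(H<35)&(S>120)&(x>300)&(y>50)&(y<450)&(x<700); print('guardish',g.sum(), cv2.fitLine(P[g][:,:2].astype(np.float32),cv2.DIST_HUBER,0,.01,.01).ravel() if g.sum()>5 else '')
E
```

```text
top red 34 [142.3 202.7] mean [574.6 240.6 208.6] min [567. 235. 199.] max [582. 247. 214.]
top blueH 30 [284.  207.5] mean [ 566.3 -132.   211.2] min [ 559. -140.  182.] max [ 575. -125.  220.]
top block 5 [278. 206.] mean [ 582.5 -122.8   77. ] min [ 577. -129.   69.] max [ 587. -116.   86.]
top block 170 [282.4 226.9] mean [ 521.8 -136.1   76.5] min [ 476. -195.   65.] max [582. -79.  87.]
top block 5 [285.4 212.8] mean [ 563.  -144.5   75.4] min [ 559. -149.   68.] max [ 566. -141.   81.]
top wood 55 [125.7 198.6] mean [585.3 285.8 204.2] min [576. 280. 180.] max [595. 295. 215.]
top wood 49 [160.2 206.7] mean [565.1 193.9 204.8] min [557. 187. 180.] max [574. 202. 217.]
top wood 48 [177.8 210.5] mean [555.4 147.2 205.5] min [546. 141. 182.] max [564. 156. 214.]
block rect ((531.9520263671875, -137.74742126464844), (109.50115203857422, 57.543373107910156), 48.231082916259766)
table ((573.9658203125, -252.98403930664062), 217.3822021484375) (5424, 2) 28.260969739560323
bar 214 [2.0587273e-01 9.7857875e-01 5.7209650e+02 2.0831766e+02]
guardish 237 [2.0390037e-01 9.7899163e-01 5.123
[... 783 characters left out ...]
1.1 -152.5   74.7] min [ 557. -155.   70.] max [ 563. -150.   78.]
scene wood 82 [332.7  92.9] mean [585.7 282.5 196.4] min [573. 276. 180.] max [595. 291. 211.]
scene wood 81 [306.3 105.1] mean [566.5 190.2 197.7] min [555. 182. 180.] max [575. 203. 213.]
scene wood 84 [292.2 112. ] mean [556.9 143.5 197.1] min [546. 137. 180.] max [564. 154. 210.]
block rect ((534.1058959960938, -141.10382080078125), (105.39059448242188, 61.547080993652344), 49.00364685058594)
table ((370.3576354980469, -174.63088989257812), 364.06402587890625) (5868, 2) 26.13465310830253
bar 576 [2.0642121e-01 9.7846323e-01 5.7231561e+02 2.0830290e+02]
guardish 237 [2.0759565e-01 9.7821474e-01 5.7316443e+02 2.2059938e+02]
```

```bash
cat >> h.py <<'E'
from scipy.spatial.transform import Rotation as Rn
def Rdown(yaw):  # yaw (deg) of the tool y axis in world
    c,s=np.cos(np.radians(yaw)),np.sin(np.radians(yaw)); return np.array([[-s,c,0],[c,s,0],[0,0,-1.]])
def plan(p,yaw):
    s=manip.read_state(); R=np.array(s['tool_rot']); e=np.array(p)-s['ee_pos']
    rv=Rn.from_matrix(R.T@Rdown(yaw)).as_rotvec(degrees=True)
    print('t',round(s['t'],2),'at',s['ee_pos'].round(1),'yawY',np.degrees(np.arctan2(R[1,1],R[0,1])).round(2),'w',round(s['gripper_width'],1),'F',s['force'].round(1))
    print('shift',(R.T@e/500).round(4).tolist(),'turn',(rv/30).round(3).tolist(),'rows',round(max(np.linalg.norm(e)/41.7,np.linalg.norm(rv)/7.16),1))
E
python3 -c "
from h import *
plan([576,238,370],-11.9)"
```

```text
t 0.1 at [277.6 559.4 249.2] yawY 63.6 w 85.3 F [-0.6 -0.8  0.7]
shift [-0.8203, -0.3108, -0.2412] turn [-0.003, 0.002, 2.517] rows 10.9
```

{"op": "move_arm", "data": {"rows": [[[-0.41, -0.155, -0.2], [0, 0, 1]], [[-0.41, -0.155, -0.2], [0, 0, 1]], [[-0.41, -0.155, -0.2], [0, 0, 1]], [[-0.41, -0.155, -0.2], [0, 0, 1]], [[-0.41, -0.155, -0.2], [0, 0, 1]], [[-0.41, -0.155, -0.2], [0, 0, 1]], [[-0.41, -0.155, -0.2], [0, 0, 1]]], "jaw": 0}}

```text
t: 0.68
ee_pos: [431.0, 396.2, 353.8]
tool_rot: [[-0.548, 0.836, 0.006], [0.836, 0.548, 0.001], [-0.002, 0.006, -1.0]]
force: [-0.3, 0.1, 1.0]
gripper_width: 42.7
```

```bash
python3 -c "
from h import *
plan([576,238,370],-11.9)"
```

```text
t 0.68 at [431.  396.2 353.8] yawY 33.26 w 42.7 F [-0.3  0.1  1. ]
shift [-0.4238, 0.0692, -0.0311] turn [0.011, -0.001, 1.505] rows 6.3
```

{"op": "move_arm", "data": {"rows": [[[-0.424, 0.069, -0.031], [0, 0, 0.8]], [[-0.424, 0.069, -0.031], [0, 0, 0.8]], [[-0.424, 0.069, -0.031], [0, 0, 0.8]], [[-0.424, 0.069, -0.031], [0, 0, 0.8]], [[-0.424, 0.069, -0.031], [0, 0, 0.8]], [[-0.424, 0.069, -0.031], [0, 0, 0.8]]]}}

```text
t: 1.18
ee_pos: [576.1, 237.6, 364.8]
tool_rot: [[-0.161, 0.987, 0.0], [0.987, 0.161, -0.002], [-0.002, -0.0, -1.0]]
force: [-0.4, -0.1, -0.8]
gripper_width: 42.7
```

{"op": "move_arm", "data": {"rows": [[[0, 0, 0], [0, 0, 0.7]], [[0, 0, 0], [0, 0, 0.7]], [[0, 0, 0], [0, 0, 0.7]], [[0, 0, 0], [0, 0, 0.7]], [[0, 0, 0], [0, 0, 0.7]]]}}

```text
t: 1.6
ee_pos: [572.6, 242.3, 365.0]
tool_rot: [[0.194, 0.981, -0.001], [0.981, -0.194, -0.0], [-0.0, -0.001, -1.0]]
force: [0.1, -0.0, 0.3]
gripper_width: 42.6
```

```bash
python3 -c "
from h import *
im,d,T,K=grab('wrist',tag='1')
plan([576,238,370],-11.9); print((d>0).mean(),T.round(2).tolist())"
```

```text
t 1.65 at [572.7 242.2 365.2] yawY -11.2 w 42.6 F [ 0.2  0.3 -0.5]
shift [-0.007, 0.0081, -0.0096] turn [-0.002, 0.001, 0.023] rows 0.2
0.9958648681640625 [[0.98, -0.19, -0.05, 585.31], [-0.19, -0.95, -0.26, 306.12], [-0.0, 0.26, -0.96, 489.64], [0.0, 0.0, 0.0, 1.0]]
```

View pics/wrist1.png

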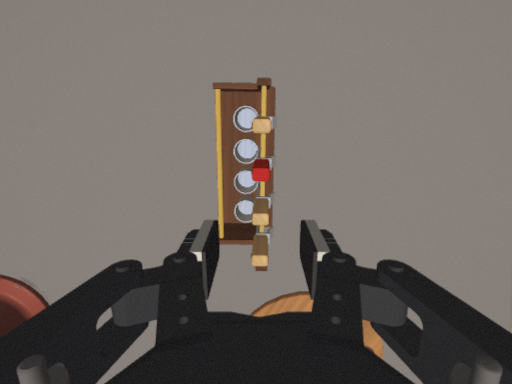

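The wrist view shows the red handle at (262,170), second from the +y end and between plain handles at (262,126) and (262,210). The gap is in line with the jaws. Next I'll measure it.

```bash
python3 - <<'E'
from h import *
im,d,T,K=load('wrist1'); P=cloud(d,T,K); hsv=cv2.cvtColor(im,cv2.COLOR_RGB2HSV); H,S,V=[hsv[...,i].astype(int) for i in range(3)]
z=P[...,2]; m0=np.zeros(z.shape,bool); m0[70:275,205:285]=1
red=m0&((H<6)|(H>174))&(S>180)
for nm,m in(('red',red&(z>203)),('wood',m0&(z>203)&~red)):
    nn,lab,st,c=cv2.connectedComponentsWithStats(m.astype(np.uint8))
    for i in range(1,nn):
        if st[i,4]<15: continue
        q=P[lab==i]; print(nm,st[i,:4],st[i,4],'mid',((q.min(0)+q.max(0))/2).round(1),'mean',q.mean(0).round(1),'rect',cv2.minAreaRect(q[:,:2].astype(np.float32)))
yel=m0&(H>18)&(H<32)&(S>150)
for lo,hi in((135,156),(55,75)):
    q=P[yel&(z>lo)&(z<hi)]; l=cv2.fitLine(q[:,:2].astype(np.float32),cv2.DIST_HUBER,0,.01,.01).ravel(); print(lo,len(q),q[:,2].mean(),l,np.degrees(np.arctan2(l[1],l[0]))-90, q[:,1].min(),q[:,1].max())
E
```

```text
red [252 166  18  15] 239 mid [574.1 242.4 207.9] mean [574.3 242.9 210.1] rect ((573.9283447265625, 242.4812774658203), (13.185684204101562, 16.947742462158203), 78.73579406738281)
wood [253 118  19  15] 269 mid [584.3 288.4 209.5] mean [584.3 288.6 210.4] rect ((584.486328125, 288.4427490234375), (13.090653419494629, 17.216163635253906), 78.80195617675781)
wood [252 211  18  14] 234 mid [564.7 195.2 207.8] mean [564.7 196.9 209.9] rect ((564.62158203125, 195.69662475585938), (13.641290664672852, 17.824386596679688), 77.12400817871094)
wood [205 220  15  55] 765 mid [551.  245.8 368.1] mean [551.9 249.7 368.6] rect ((551.57080078125, 245.94754028320312), (6.07368278503418, 23.5356388092041), 3.238694429397583)
wood [252 251  17  15] 224 mid [555.  149.4 207.8] mean [555.1 150.6 209.6] rect ((555.1325073242188, 149.60031127929688), (13.276834487915039, 17.432655334472656), 79.53150177001953)
135 8 150.79509626200115 [2.0845804e-01 9.7803134e-01 5.7147876e+02 2.2040724e+02] -12.032005 156.99680399167445 324.55553065093056
55 480 69.40564147019722 [2.0853847e-01 9.7801417e-01 5.1099109e+02 2.3147980e+02] -12.03672 121.41923549339586 339.9141405224566
```

```bash
python3 -c "
from h import *
plan([574,242.5,240],-12)"
```

```text
t 1.65 at [572.7 242.2 365.2] yawY -11.2 w 42.6 F [ 0.2  0.3 -0.5]
shift [0.0011, 0.0027, 0.2504] turn [-0.002, 0.001, 0.027] rows 3.0
```

{"op": "move_arm", "data": {"rows": [[[0.001, 0.003, 0.08], [0, 0, 0.027]], [[0.001, 0.003, 0.16], [0, 0, 0.027]], [[0.001, 0.003, 0.22], [0, 0, 0.027]], [[0.001, 0.003, 0.25], [0, 0, 0.027]], [[0.001, 0.003, 0.25], [0, 0, 0.027]]]}}

```text
t: 2.07
ee_pos: [572.2, 241.5, 235.3]
tool_rot: [[0.21, 0.978, -0.009], [0.978, -0.21, -0.002], [-0.004, -0.008, -1.0]]
force: [0.5, -0.2, -0.4]
gripper_width: 42.4
```

```bash
python3 -c "
from h import *
plan([574,242.5,186],-12)"
```

```text
t 2.07 at [572.2 241.5 235.3] yawY -12.11 w 42.4 F [ 0.5 -0.2 -0.4]
shift [0.0031, 0.004, 0.0987] turn [-0.015, 0.008, -0.004] rows 1.2
```

{"op": "move_arm", "data": {"rows": [[[0.002, 0.003, 0.0], [0, 0, 0]], [[0.002, 0.003, 0.04], [0, 0, 0]], [[0.002, 0.003, 0.08], [0, 0, 0]], [[0.002, 0.003, 0.095], [0, 0, 0]], [[0.002, 0.003, 0.095], [0, 0, 0]], [[0.002, 0.003, 0.095], [0, 0, 0]], [[0.002, 0.003, 0.095], [0, 0, 0]]]}}

```text
t: 2.65
ee_pos: [577.6, 243.0, 195.9]
tool_rot: [[0.211, 0.977, 0.004], [0.977, -0.211, 0.001], [0.002, 0.003, -1.0]]
force: [0.2, 0.1, 1.3]
gripper_width: 42.6
```

```bash
python3 - <<'E'
from h import *
plan([574,242.5,186],-12)
im,d,T,K=grab('scene',tag='2')
cv2.imwrite('pics/c2.png',cv2.resize(im[40:200,220:420,::-1],None,fx=3,fy=3,interpolation=cv2.INTER_CUBIC))
E
```

```text
t 2.65 at [577.6 243.  195.9] yawY -12.2 w 42.6 F [0.2 0.1 1.3]
shift [-0.0025, -0.0069, 0.0199] turn [0.006, -0.003, -0.007] rows 0.3
```

View pics/c2.png

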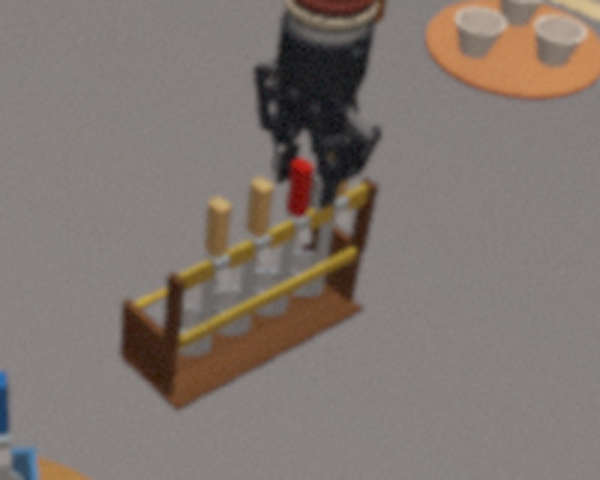

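The crop shows the red handle at (300,187) between the open fingers, with the plain neighbours clear. I'll correct and settle.

{"op": "move_arm", "data": {"rows": [[[-0.001, -0.005, 0.015], [0, 0, 0]], [[-0.001, -0.005, 0.015], [0, 0, 0]], [[-0.001, -0.005, 0.015], [0, 0, 0]], [[-0.001, -0.005, 0.015], [0, 0, 0]]]}}

```text
t: 3.03
ee_pos: [573.7, 242.6, 185.7]
tool_rot: [[0.211, 0.977, -0.0], [0.977, -0.211, -0.0], [-0.0, -0.0, -1.0]]
force: [-0.9, 0.0, 0.4]
gripper_width: 43.0
```

```bash
python3 -c "
from h import *
plan([574,242.5,186],-12)"
```

```text
t 3.03 at [573.7 242.6 185.7] yawY -12.21 w 43.0 F [-0.9  0.   0.4]
shift [-0.0, 0.0007, -0.0006] turn [-0.0, 0.0, -0.007] rows 0.0
```

{"op": "move_arm", "data": {"rows": [[[0, 0, 0], [0, 0, 0]], [[0, 0, 0], [0, 0, 0]], [[0, 0, 0], [0, 0, 0]], [[0, 0, 0], [0, 0, 0]], [[0, 0, 0], [0, 0, 0]], [[0, 0, 0], [0, 0, 0]], [[0, 0, 0], [0, 0, 0]], [[0, 0, 0], [0, 0, 0]]], "jaw": -1, "newtons": 50}}

```text
t: 3.7
ee_pos: [574.1, 242.6, 186.1]
tool_rot: [[0.212, 0.977, 0.001], [0.977, -0.212, 0.0], [0.0, 0.001, -1.0]]
force: [1.2, -0.7, 0.4]
gripper_width: 17.4
```

```bash
python3 -c "
from h import *
plan([574,242.5,410],-12)"
```

```text
t 3.7 at [574.1 242.6 186.1] yawY -12.21 w 17.4 F [ 1.2 -0.7  0.4]
shift [-0.0002, 0.0002, -0.4478] turn [0.001, -0.0, -0.007] rows 5.4
```

{"op": "move_arm", "data": {"rows": [[[0, 0, -0.02], [0, 0, 0]], [[0, 0, -0.05], [0, 0, 0]], [[0, 0, -0.09], [0, 0, 0]], [[0, 0, -0.14], [0, 0, 0]], [[0, 0, -0.2], [0, 0, 0]], [[0, 0, -0.27], [0, 0, 0]], [[0, 0, -0.34], [0, 0, 0]], [[0, 0, -0.4], [0, 0, 0]], [[0, 0, -0.45], [0, 0, 0]], [[0, 0, -0.45], [0, 0, 0]]]}}

```text
t: 4.53
ee_pos: [574.9, 243.1, 420.5]
tool_rot: [[0.211, 0.977, 0.013], [0.977, -0.211, 0.004], [0.006, 0.012, -1.0]]
force: [0.1, 0.4, 0.5]
gripper_width: 17.5
```

```bash
python3 - <<'E'
from h import *
plan([520,0,410],-28)
grab('scene',tag='3')
# table centre from top image (disc edge), z=28
im,d,T,K=load('top'); hsv=cv2.cvtColor(im,cv2.COLOR_RGB2HSV)
m=((hsv[...,0]>8)&(hsv[...,0]<22)&(hsv[...,1]>120)).astype(np.uint8); m[:, :240]=0; m[:,360:]=0; m[:150]=0;m[265:]=0
c=max(cv2.findContours(m,0,1)[0],key=cv2.contourArea); h=cv2.convexHull(c); (u,v),(a,b),_=cv2.fitEllipse(h); print(u,v,a,b,plane(u,v,28,T,K))
E
```

```text
t 4.53 at [574.9 243.1 420.5] yawY -12.21 w 17.5 F [0.1 0.4 0.5]
shift [-0.4985, -0.0048, 0.0178] turn [0.02, -0.015, 0.527] rows 6.0
297.8003234863281 207.53424072265625 97.11638641357422 98.02738189697266 [ 583.10764085 -184.98759251   28.        ]
```

View pics/scene3.png

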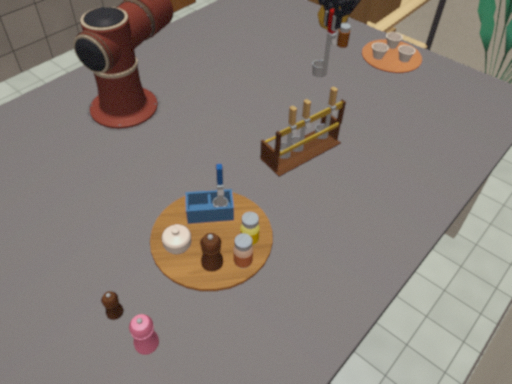

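The red scoop hangs clear in the gripper (cup at (319,68)), and the three neighbours and the turntable are unmoved. Next I go to a viewing pose beside the well.

```bash
python3 -c "
from h import *
plan([472,-242,410],-42)"
```

```text
t 4.58 at [574.5 242.9 416.8] yawY -12.2 w 17.4 F [-0.1 -0.2 -1.1]
shift [-0.9913, 0.0046, 0.0095] turn [0.012, -0.012, 0.993] rows 11.9
```

{"op": "move_arm", "data": {"rows": [[[-0.03, 0, 0], [0, 0, 0.04]], [[-0.09, 0, 0], [0, 0, 0.1]], [[-0.16, 0, 0], [0, 0, 0.18]], [[-0.23, 0, 0], [0, 0, 0.26]], [[-0.3, 0, 0], [0, 0, 0.34]], [[-0.37, 0, 0], [0, 0, 0.42]], [[-0.43, 0, 0], [0, 0, 0.48]], [[-0.48, 0, 0], [0, 0, 0.53]], [[-0.51, 0, 0], [0, 0, 0.56]]]}}

```text
t: 5.33
ee_pos: [518.1, -9.4, 408.4]
tool_rot: [[0.489, 0.872, -0.004], [0.872, -0.489, -0.0], [-0.002, -0.003, -1.0]]
force: [1.0, 0.2, -0.2]
gripper_width: 17.6
```

```bash
python3 -c "
from h import *
plan([472,-242,410],-42)"
```

```text
t 5.33 at [518.1  -9.4 408.4] yawY -29.28 w 17.6 F [ 1.   0.2 -0.2]
shift [-0.4509, 0.1471, -0.0026] turn [-0.006, 0.005, 0.424] rows 5.7
```

{"op": "move_arm", "data": {"rows": [[[-0.06, 0.02, 0], [0, 0, 0.06]], [[-0.13, 0.042, 0], [0, 0, 0.12]], [[-0.2, 0.065, 0], [0, 0, 0.19]], [[-0.27, 0.088, 0], [0, 0, 0.26]], [[-0.34, 0.11, 0], [0, 0, 0.33]], [[-0.4, 0.13, 0], [0, 0, 0.38]], [[-0.44, 0.14, 0], [0, 0, 0.41]], [[-0.45, 0.147, 0], [0, 0, 0.42]], [[-0.45, 0.147, 0], [0, 0, 0.42]], [[-0.45, 0.147, 0], [0, 0, 0.42]]]}}

```text
t: 6.17
ee_pos: [474.6, -238.6, 409.4]
tool_rot: [[0.664, 0.747, -0.002], [0.747, -0.664, 0.002], [0.0, -0.003, -1.0]]
force: [0.2, 0.9, -1.1]
gripper_width: 17.0
```

{"op": "move_arm", "data": {"rows": [[[0, 0, 0], [0, 0, 0]], [[0, 0, 0], [0, 0, 0]], [[0, 0, 0], [0, 0, 0]]]}}

```text
t: 6.42
ee_pos: [475.3, -238.0, 410.9]
tool_rot: [[0.663, 0.749, 0.0], [0.749, -0.663, 0.0], [0.0, 0.0, -1.0]]
force: [-0.1, 0.9, -1.0]
gripper_width: 17.3
```

```bash
python3 -c "
from h import *
im,d,T,K=grab('wrist',tag='4')
plan([532,-175,410],-42)"
```

```text
t 6.47 at [ 475.3 -238.1  411. ] yawY -41.52 w 17.1 F [-0.2  0.1 -0.8]
shift [0.1697, 0.0013, 0.0019] turn [0.0, -0.0, 0.016] rows 2.0
```

View pics/wrist4.png

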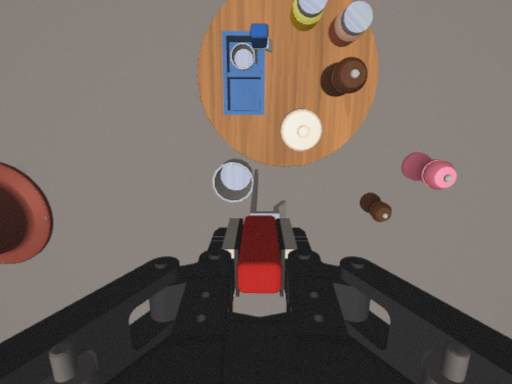

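The wrist view shows the block at (223–265, 31–115), the empty well near (244,97) and the blue scoop's handle at (260,36). The held red scoop's cup is at (233,182).

```bash
python3 - <<'E'
from h import *
im,d,T,K=load('wrist4'); P=cloud(d,T,K); hsv=cv2.cvtColor(im,cv2.COLOR_RGB2HSV); H,S,V=[hsv[...,i].astype(int) for i in range(3)]
z=P[...,2]
b=(H>100)&(H<125)&(S>120)&(z>60)&(z<95); b[130:]=0
ys,xs=np.nonzero(b)
# rim top pixels cast onto z=78
top=np.array([plane(u,v,78,T,K)[:2] for u,v in zip(xs,ys) if abs(z[v,u]-78)<6],np.float32)
r=cv2.minAreaRect(top); print('block',r,len(top),np.median(z[b]))
yw=np.radians(-42); X=np.array([np.cos(yw),np.sin(yw)]);Y=np.array([-X[1],X[0]])
a=top@np.c_[X,Y]; print('x ext',np.percentile(a[:,0],[1,99]),'y ext',np.percentile(a[:,1],[1,99]))
c=np.array([np.percentile(a[:,i],[1,99]).mean() for i in(0,1)]); print('centre',X*c[0]+Y*c[1])
h=(H>100)&(H<125)&(S>120)&(z>200)&(z<235); h[130:]=0; q=P[h]; print('blue top',len(q),q.mean(0),cv2.minAreaRect(q[:,:2].astype(np.float32)))
# held cup rim
m=(z>240)&(z<310); m[:150]=0;m[205:]=0;m[:,:200]=0;m[:,258:]=0
q=P[m]; print('cup',len(q),np.percentile(q[:,2],[5,50,95]))
rim=m&(z>272); q=P[rim][:,:2].astype(np.float32); print('rim',cv2.minEnclosingCircle(q))
s=np.array([475.3,-238.1]); Xt=np.array([.749,-.663]);cc=np.array(cv2.minEnclosingCircle(q)[0])-s; print('cup in tool x,y',cc@[.663,.749],cc@Xt)
E
```

```text
block ((531.8372802734375, -139.26434326171875), (112.56646728515625, 59.49586486816406), 48.47345733642578) 802 78.7054192169403
x ext [459.16899072 518.37109974] y ext [195.960101   308.63759313]
centre [ 532.04781048 -139.55641406]
blue top 283 [ 566.15922507 -135.83548802  214.86775983] ((566.4964599609375, -134.8173065185547), (13.113693237304688, 17.37112045288086), 49.38615417480469)
cup 1464 [255.70524334 263.26907809 284.05467905]
rim ((459.9239501953125, -223.5281982421875), 20.789352416992188)
cup in tool x,y 0.7199584960937386 -21.17776586914063
```

```bash
python3 - <<'E'
from h import *
im,d,T,K=load('wrist4'); P=cloud(d,T,K); z=P[...,2]
s=np.array([475.3,-238.1]);Xt=np.array([.749,-.663]);Yt=np.array([.663,.749])
m=(z>272)&(z<296); m[:150]=0;m[205:]=0;m[:,:200]=0;m[:,262:]=0
q=P[m]; L=np.c_[(q[:,:2]-s)@Yt,(q[:,:2]-s)@Xt]; print(len(q),'z',np.percentile(q[:,2],[5,50,95]).round(1))
print('toolx range',np.percentile(L[:,0],[1,99]).round(1),'tooly',np.percentile(L[:,1],[1,99]).round(1))
k=L[L[:,1]<-22]; A=np.c_[2*k,np.ones(len(k))]; c=np.linalg.lstsq(A,(k**2).sum(1),rcond=None)[0]; print('circ',c[:2],np.sqrt(c[2]+c[0]**2+c[1]**2))
crop=im[140:215,190:290,::-1]; 
from scipy.optimize import least_squares
f=least_squares(lambda p:np.hypot(*(k-p).T)-18.5,[0,-23],loss='soft_l1'); print('fixed r',f.x)
# image-based: rim ellipse edges, left/top/bottom extremes of the bright rim at z=282
for v in(165,175,182,190): print(v,[int(z[v,u]) for u in range(208,262,3)])
E
```

```text
524 z [273.1 282.2 284.4]
toolx range [-18.4  17.8] tooly [-40.9  -1.6]
circ [  0.04064373 -22.53618742] 17.443272086403475
fixed r [  0.24196137 -21.09315849]
165 [1, 0, 0, 0, 0, 283, 257, 255, 256, 255, 256, 283, 283, 273, 0, 1, 1, 0]
175 [0, 1, 282, 274, 259, 255, 255, 255, 256, 255, 255, 257, 256, 256, 256, 0, 286, 0]
182 [0, 0, 281, 273, 263, 256, 255, 256, 256, 256, 256, 257, 257, 255, 261, 283, 310, 1]Traceback (most recent call last):
  File "<stdin>", line 12, in <module>
ValueError: cannot convert float NaN to integer
```

```bash
python3 -c "
from h import *
plan([529.3,-173.8,410],-41.6)"
```

```text
t 6.47 at [ 475.3 -238.1  411. ] yawY -41.52 w 17.1 F [-0.2  0.1 -0.8]
shift [0.1679, -0.0044, 0.0019] turn [0.0, -0.0, 0.003] rows 2.0
```

{"op": "move_arm", "data": {"rows": [[[0.05, -0.002, 0], [0, 0, 0]], [[0.11, -0.004, 0], [0, 0, 0]], [[0.15, -0.0045, 0], [0, 0, 0.003]], [[0.168, -0.0045, 0], [0, 0, 0.003]], [[0.168, -0.0045, 0.05], [0, 0, 0.003]], [[0.168, -0.0045, 0.1], [0, 0, 0.003]], [[0.168, -0.0045, 0.17], [0, 0, 0.003]], [[0.168, -0.0045, 0.24], [0, 0, 0.003]], [[0.168, -0.0045, 0.28], [0, 0, 0.003]], [[0.168, -0.0045, 0.29], [0, 0, 0.003]]]}}

```text
t: 7.3
ee_pos: [526.7, -173.7, 260.2]
tool_rot: [[0.665, 0.747, -0.008], [0.747, -0.665, 0.004], [-0.003, -0.009, -1.0]]
force: [-0.0, 0.0, -1.0]
gripper_width: 17.5
```

{"op": "move_arm", "data": {"rows": [[[0, 0, 0], [0, 0, 0]], [[0, 0, 0], [0, 0, 0]], [[0, 0, 0], [0, 0, 0]]]}}

```text
t: 7.55
ee_pos: [530.2, -175.3, 268.8]
tool_rot: [[0.665, 0.747, 0.004], [0.747, -0.665, -0.002], [0.001, 0.004, -1.0]]
force: [0.1, -0.3, -0.2]
gripper_width: 17.2
```

```bash
python3 - <<'E'
from h import *
im,d,T,K=grab('wrist',tag='5')
plan([529.3,-173.8,192],-41.6)
i2,_,_,_=grab('scene',tag='5')
a=cv2.resize(i2[130:270,140:290,::-1],(400,373),interpolation=cv2.INTER_CUBIC)
b=cv2.resize(im[:280,100:400,::-1],(400,373),interpolation=cv2.INTER_CUBIC)
cv2.imwrite('pics/c5.png',np.hstack([a,b]))
E
```

```text
t 7.6 at [ 530.2 -175.3  268.8] yawY -41.7 w 17.3 F [-0.2 -0.2 -1. ]
shift [0.0008, -0.0041, 0.1536] turn [0.009, -0.002, -0.003] rows 1.8
```

View pics/c5.png

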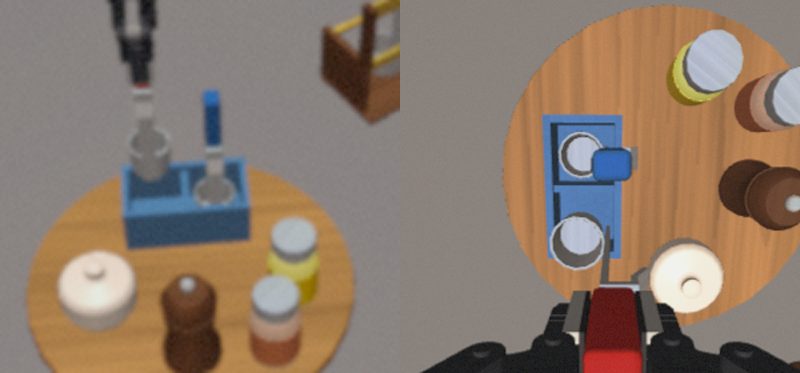

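The scene crop shows the red cup poised just over the empty well at (150,175). The wrist crop shows the cup at (577,242) over the well's far end, which is consistent with its height above the rim. I'll check the offset numerically.

```bash
python3 - <<'E'
from h import *
im,d,T,K=load('wrist5'); P=cloud(d,T,K); hsv=cv2.cvtColor(im,cv2.COLOR_RGB2HSV); H,S,V=[hsv[...,i].astype(int) for i in range(3)]; z=P[...,2]
yw=np.radians(-41.6); X=np.array([np.cos(yw),np.sin(yw)]);Y=np.array([-X[1],X[0]]); s=np.array([530.2,-175.3])
b=(H>100)&(H<125)&(S>120)&(abs(z-78)<7); b[210:]=0
q=(P[b][:,:2]-s)@np.c_[X,Y]; print('block X',np.percentile(q[:,0],[1,99]).round(1),'Y',np.percentile(q[:,1],[1,50,99]).round(1),b.sum())
m=(z>105)&(z<150)&(S<90); q=(P[m][:,:2]-s)@np.c_[X,Y]; k=(q[:,0]<-5)&(abs(q[:,1])<30)&(q[:,0]>-55)
print('cup X',np.percentile(q[k][:,0],[1,99]).round(1),'Y',np.percentile(q[k][:,1],[1,99]).round(1),'z',np.percentile(P[m][k][:,2],[2,30,98]).round(1))
r=k&(P[m][:,2]>133); print('rim X',q[r].min(0),q[r].max(0))
E
```

```text
block X [-52.3   7.8] Y [-28.1  31.3  84.5] 1301
cup X [-39.6  -5.2] Y [-18.2  17.1] z [113.1 114.6 141.9]
rim X [-40.50063985 -19.42845053] [-5.14989055 17.84272488]
```

{"op": "move_arm", "data": {"rows": [[[0, -0.003, 0], [0, 0, 0]], [[0, -0.003, 0.02], [0, 0, 0]], [[0, -0.003, 0.04], [0, 0, 0]], [[0, -0.003, 0.06], [0, 0, 0]], [[0, -0.003, 0.08], [0, 0, 0]], [[0, -0.003, 0.1], [0, 0, 0]], [[0, -0.003, 0.12], [0, 0, 0]], [[0, -0.003, 0.13], [0, 0, 0]], [[0, -0.003, 0.135], [0, 0, 0]], [[0, -0.003, 0.135], [0, 0, 0]]]}}

```text
t: 8.48
ee_pos: [527.7, -173.6, 197.4]
tool_rot: [[0.665, 0.747, -0.001], [0.747, -0.665, 0.001], [-0.0, -0.001, -1.0]]
force: [0.0, 0.1, -0.5]
gripper_width: 17.2
```

{"op": "move_arm", "data": {"rows": [[[0, 0, 0], [0, 0, 0]], [[0, 0, 0], [0, 0, 0]], [[0, 0, 0], [0, 0, 0]]]}}

```text
t: 8.73
ee_pos: [528.4, -173.9, 199.2]
tool_rot: [[0.665, 0.747, 0.001], [0.747, -0.665, -0.001], [0.0, 0.001, -1.0]]
force: [0.0, -0.3, -0.9]
gripper_width: 17.5
```

```bash
python3 -c "
from h import *
plan([529.3,-173.8,192],-41.6)"
```

```text
t 8.73 at [ 528.4 -173.9  199.2] yawY -41.7 w 17.5 F [ 0.  -0.3 -0.9]
shift [0.0013, 0.0011, 0.0144] turn [0.003, -0.001, -0.003] rows 0.2
```

No contact yet, so I lower in small steps and watch the force.

{"op": "move_arm", "data": {"rows": [[[0, 0, 0.004], [0, 0, 0]], [[0, 0, 0.008], [0, 0, 0]], [[0, 0, 0.011], [0, 0, 0]], [[0, 0, 0.011], [0, 0, 0]], [[0, 0, 0.011], [0, 0, 0]]]}}

```text
t: 9.15
ee_pos: [527.9, -173.7, 192.6]
tool_rot: [[0.665, 0.747, -0.0], [0.747, -0.665, 0.0], [-0.0, -0.0, -1.0]]
force: [-0.1, 0.2, -1.1]
gripper_width: 17.5
```

{"op": "move_arm", "data": {"rows": [[[0, 0, 0.002], [0, 0, 0]], [[0, 0, 0.004], [0, 0, 0]], [[0, 0, 0.004], [0, 0, 0]], [[0, 0, 0.004], [0, 0, 0]]]}}

```text
t: 9.48
ee_pos: [528.3, -173.9, 192.3]
tool_rot: [[0.665, 0.747, 0.001], [0.747, -0.665, -0.0], [0.0, 0.001, -1.0]]
force: [-1.8, 0.1, 4.8]
gripper_width: 17.7
```

{"op": "move_arm", "data": {"rows": [[[0, 0, 0], [0, 0, 0]], [[0, 0, 0], [0, 0, 0]], [[0, 0, 0], [0, 0, 0]], [[0, 0, 0], [0, 0, 0]], [[0, 0, 0], [0, 0, 0]]], "jaw": 0}}

```text
t: 9.9
ee_pos: [527.9, -173.7, 190.5]
tool_rot: [[0.665, 0.747, -0.0], [0.747, -0.665, 0.0], [-0.0, -0.0, -1.0]]
force: [-0.2, 0.4, 0.0]
gripper_width: 42.8
```

{"op": "move_arm", "data": {"rows": [[[0, 0, -0.03], [0, 0, 0]], [[0, 0, -0.08], [0, 0, 0]], [[0, 0, -0.14], [0, 0, 0]], [[0, 0, -0.2], [0, 0, 0]], [[-0.05, 0, -0.25], [0, 0, 0]], [[-0.09, 0, -0.28], [0, 0, 0]], [[-0.1, 0, -0.28], [0, 0, 0]], [[-0.1, 0, -0.28], [0, 0, 0]], [[-0.1, 0, -0.28], [0, 0, 0]]]}}

```text
t: 10.65
ee_pos: [494.5, -210.7, 329.3]
tool_rot: [[0.666, 0.746, -0.001], [0.746, -0.666, 0.002], [0.0, -0.002, -1.0]]
force: [0.8, -0.4, 0.0]
gripper_width: 42.8
```

```bash
python3 - <<'E'
from h import *
im,d,T,K=grab('wrist',tag='6')
plan([566,-136,260],-41.6)
i2,_,_,_=grab('scene',tag='6')
a=cv2.resize(i2[130:270,140:290,::-1],(400,373),interpolation=cv2.INTER_CUBIC)
b=cv2.resize(im[:280,100:400,::-1],(400,373),interpolation=cv2.INTER_CUBIC)
cv2.imwrite('pics/c6.png',np.hstack([a,b]))
P=cloud(d,T,K); hsv=cv2.cvtColor(im,cv2.COLOR_RGB2HSV); H,S,V=[hsv[...,i].astype(int) for i in range(3)]; z=P[...,2]
yw=np.radians(-41.6); X=np.array([np.cos(yw),np.sin(yw)]);Y=np.array([-X[1],X[0]])
c0=np.array([532,-139.4])
for nm,m in(('blue',(H>100)&(H<125)&(S>120)&(z>205)&(z<225)),('red',((H<6)|(H>174))&(S>180)&(z>205)&(z<225)),('block',(H>100)&(H<125)&(S>120)&(abs(z-78)<7))):
    q=P[m]; 
    if len(q)<5: print(nm,len(q)); continue
    print(nm,len(q),q.mean(0).round(1),[ (np.round(v,1) if not isinstance(v,tuple) else np.round(v,1)) for v in cv2.minAreaRect(q[:,:2].astype(np.float32))],((q[:,:2]-c0)@np.c_[X,Y]).mean(0).round(1),np.percentile((q[:,:2]-c0)@np.c_[X,Y],[1,99],axis=0).round(1).tolist())
E
```

```text
t 10.7 at [ 494.5 -210.4  328.7] yawY -41.69 w 42.5 F [-0.3 -0.4 -0.2]
shift [0.2062, 0.0082, 0.1374] turn [-0.006, 0.0, -0.003] rows 3.0
blue 447 [ 566.4 -135.2  216.1] [array([ 566.6, -134.9]), array([12.8, 16.8]), np.float64(48.7)] [22.9 26. ] [[14.5, 20.1], [31.2, 32.7]]
red 343 [ 528.9 -175.5  216.3] [array([ 528.6, -175.3]), array([13.5, 16.2]), np.float64(49.1)] [ 21.6 -29. ] [[14.0, -35.8], [29.4, -22.4]]
block 1089 [ 526.5 -134.9   77.7] [array([ 531.9, -139.4]), array([112.8,  59.6]), np.float64(48.3)] [-7.1 -0.3] [[-29.6, -56.3], [29.5, 56.0]]
```

View pics/c6.png

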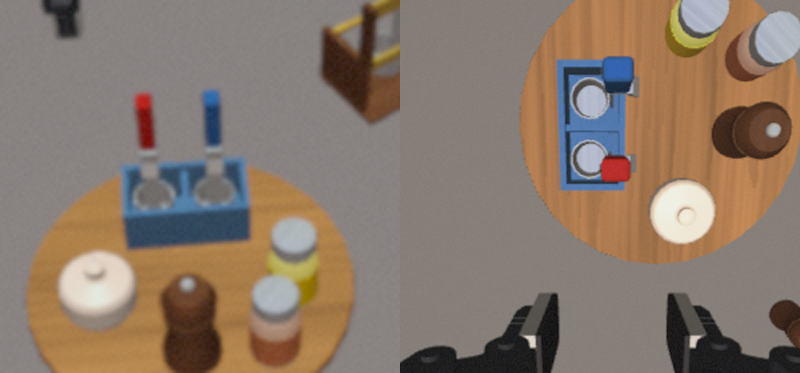

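Red stands upright in its well (handle at (145,120), top at z 216 = 34+182), and the turntable has not moved. Blue is next.

```bash
python3 -c "
from h import *
plan([566.3,-134.6,260],-41.6)"
```

```text
t 10.75 at [ 494.5 -210.2  328.6] yawY -41.67 w 42.7 F [-0.2  0.7 -0. ]
shift [0.2084, 0.0071, 0.137] turn [-0.007, 0.0, -0.002] rows 3.0
```

{"op": "move_arm", "data": {"rows": [[[0.05, 0.007, 0], [0, 0, 0]], [[0.12, 0.007, 0], [0, 0, 0]], [[0.18, 0.007, 0], [0, 0, 0]], [[0.208, 0.007, 0.02], [0, 0, 0]], [[0.208, 0.007, 0.07], [0, 0, 0]], [[0.208, 0.007, 0.12], [0, 0, 0]], [[0.208, 0.007, 0.137], [0, 0, 0]], [[0.208, 0.007, 0.137], [0, 0, 0]], [[0.208, 0.007, 0.137], [0, 0, 0]], [[0.208, 0.007, 0.137], [0, 0, 0]]]}}

```text
t: 11.58
ee_pos: [567.0, -136.1, 263.7]
tool_rot: [[0.665, 0.746, 0.002], [0.746, -0.665, -0.001], [0.001, 0.002, -1.0]]
force: [-0.5, -0.2, 1.2]
gripper_width: 42.8
```

```bash
python3 -c "
from h import *
plan([566.3,-134.6,192],-41.6)"
```

```text
t 11.58 at [ 567.  -136.1  263.7] yawY -41.71 w 42.8 F [-0.5 -0.2  1.2]
shift [0.0012, -0.0033, 0.1434] turn [0.004, -0.001, -0.004] rows 1.7
```

{"op": "move_arm", "data": {"rows": [[[0.001, -0.002, 0.03], [0, 0, 0]], [[0.001, -0.002, 0.06], [0, 0, 0]], [[0.001, -0.002, 0.09], [0, 0, 0]], [[0.001, -0.002, 0.12], [0, 0, 0]], [[0.001, -0.002, 0.137], [0, 0, 0]], [[0.001, -0.002, 0.14], [0, 0, 0]], [[0.001, -0.002, 0.14], [0, 0, 0]], [[0.001, -0.002, 0.14], [0, 0, 0]]]}}

```text
t: 12.25
ee_pos: [566.9, -135.1, 193.9]
tool_rot: [[0.665, 0.746, 0.002], [0.747, -0.665, -0.001], [0.001, 0.002, -1.0]]
force: [-0.7, -0.8, 0.1]
gripper_width: 43.0
```

```bash
python3 -c "
from h import *
plan([566.3,-134.6,192],-41.6)"
```

```text
t 12.25 at [ 566.9 -135.1  193.9] yawY -41.71 w 43.0 F [-0.7 -0.8  0.1]
shift [-0.0, -0.0015, 0.0038] turn [0.004, -0.002, -0.004] rows 0.0
```

{"op": "move_arm", "data": {"rows": [[[0, -0.001, 0.003], [0, 0, 0]], [[0, -0.001, 0.003], [0, 0, 0]], [[0, -0.001, 0.003], [0, 0, 0]], [[0, -0.001, 0.003], [0, 0, 0]], [[0, -0.001, 0.003], [0, 0, 0]], [[0, -0.001, 0.003], [0, 0, 0]], [[0, -0.001, 0.003], [0, 0, 0]], [[0, -0.001, 0.003], [0, 0, 0]]], "jaw": -1, "newtons": 50}}

```text
t: 12.92
ee_pos: [566.4, -134.6, 192.0]
tool_rot: [[0.665, 0.747, 0.002], [0.747, -0.665, -0.001], [0.001, 0.002, -1.0]]
force: [0.4, -0.2, 5.0]
gripper_width: 17.1
```

{"op": "move_arm", "data": {"rows": [[[0, 0, -0.02], [0, 0, 0]], [[0, 0, -0.05], [0, 0, 0]], [[0, 0, -0.1], [0, 0, 0]], [[0, 0, -0.16], [0, 0, 0]], [[0, 0, -0.23], [0, 0, 0]], [[0, 0, -0.3], [0, 0, 0]], [[0, 0, -0.37], [0, 0, 0]], [[0, 0, -0.42], [0, 0, 0]], [[0, 0, -0.435], [0, 0, 0]], [[0, 0, -0.435], [0, 0, 0]]]}}

```text
t: 13.75
ee_pos: [566.1, -134.5, 410.7]
tool_rot: [[0.665, 0.747, 0.003], [0.747, -0.665, -0.001], [0.001, 0.003, -1.0]]
force: [-0.8, 1.2, -2.4]
gripper_width: 17.5
```

```bash
python3 -c "
from h import *
plan([556,158,410],-12)"
```

```text
t 13.75 at [ 566.1 -134.5  410.7] yawY -41.7 w 17.5 F [-0.8  1.2 -2.4]
shift [0.4232, -0.4042, 0.0006] turn [0.007, -0.001, -0.99] rows 7.0
```

{"op": "move_arm", "data": {"rows": [[[0.03, -0.03, 0], [0, 0, -0.05]], [[0.08, -0.076, 0], [0, 0, -0.15]], [[0.13, -0.124, 0], [0, 0, -0.28]], [[0.19, -0.18, 0], [0, 0, -0.42]], [[0.25, -0.24, 0], [0, 0, -0.57]], [[0.31, -0.296, 0], [0, 0, -0.71]], [[0.36, -0.344, 0], [0, 0, -0.84]], [[0.4, -0.382, 0], [0, 0, -0.94]], [[0.42, -0.4, 0], [0, 0, -0.99]], [[0.423, -0.404, 0], [0, 0, -0.99]]]}}

```text
t: 14.58
ee_pos: [554.7, 159.9, 404.8]
tool_rot: [[0.204, 0.979, -0.005], [0.979, -0.204, -0.001], [-0.002, -0.005, -1.0]]
force: [-0.7, -1.3, -1.4]
gripper_width: 17.0
```

{"op": "move_arm", "data": {"rows": [[[0, 0, 0], [0, 0, 0]], [[0, 0, 0], [0, 0, 0]], [[0, 0, 0], [0, 0, 0]], [[0, 0, 0], [0, 0, 0]]]}}

```text
t: 14.92
ee_pos: [555.9, 156.5, 408.1]
tool_rot: [[0.21, 0.978, -0.0], [0.978, -0.21, -0.0], [-0.0, -0.0, -1.0]]
force: [0.3, -0.1, -1.2]
gripper_width: 17.5
```

```bash
python3 - <<'E'
from h import *
im,d,T,K=grab('wrist',tag='7')
plan([574,242.5,410],-12)
P=cloud(d,T,K); hsv=cv2.cvtColor(im,cv2.COLOR_RGB2HSV); H,S,V=[hsv[...,i].astype(int) for i in range(3)]; z=P[...,2]
yw=np.radians(-12); X=np.array([np.cos(yw),np.sin(yw)]);Y=np.array([-X[1],X[0]]); s=manip.read_state()['ee_pos'][:2]
def f(nm,m):
    q=(P[m][:,:2]-s)@np.c_[X,Y]; print(nm,m.sum(),q.mean(0).round(1) if len(q) else '',np.percentile(q,[2,98],axis=0).round(1).tolist() if len(q) else '', P[m][:,2].mean().round(1))
r=np.zeros(z.shape,bool); r[:200]=1
nn,lab,st,c=cv2.connectedComponentsWithStats((r&(abs(z-210)<6)).astype(np.uint8))
for i in range(1,nn):
    if st[i,4]>25: f('handle %s'%c[i].round(0),lab==i)
f('bar',r&(abs(z-150)<5)&(H>15)&(H<35)&(S>130)); f('guard',r&(abs(z-67)<8)&(H>15)&(H<35)&(S>130))
f('cup',(z>248)&(z<300)&(np.indices(z.shape)[1]<262)); f('cuprim',(z>275)&(z<292)&(np.indices(z.shape)[1]<248))
E
```

```text
t 14.97 at [555.9 156.7 408.3] yawY -12.13 w 17.4 F [-0.1  1.1 -1.1]
shift [0.1754, -0.0006, -0.0034] turn [0.0, 0.0, -0.004] rows 2.1
handle [259.  36.] 261 [  0.3 133.7] [[-7.7, 127.4], [8.5, 140.8]] 210.2
handle [259. 130.] 200 [ 0.6 39.6] [[-7.6, 32.8], [8.9, 45.9]] 210.3
handle [261. 172.] 153 [ 2.  -7.4] [[-8.1, -15.4], [9.1, -1.3]] 209.9
bar 505 [ 3.2 75. ] [[0.4, -46.4], [5.3, 173.2]] 150.9
guard 658 [-58.8  84.9] [[-63.5, -14.6], [-56.2, 172.8]] 69.2
cup 1465 [-24.8  -1.8] [[-41.0, -16.4], [-3.5, 18.1]] 265.1
cuprim 330 [-28.5  -1.2] [[-42.2, -17.5], [-11.0, 18.5]] 279.9
```

View pics/wrist7.png

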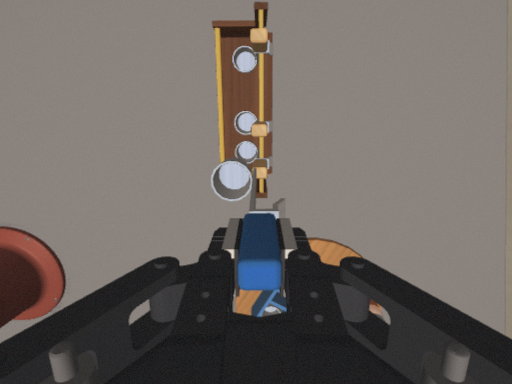

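The wrist view shows the gap at about (259,83) between handles (259,36) and (259,130), with the bar running along u≈261. The held blue scoop's cup is at (232,181). The target is TCP ≈ (574.2, 242), the same place red was gripped.

{"op": "move_arm", "data": {"rows": [[[0.04, 0, 0], [0, 0, 0]], [[0.1, 0, 0], [0, 0, 0]], [[0.15, 0, 0], [0, 0, 0]], [[0.174, 0, 0], [0, 0, 0]], [[0.174, 0, 0], [0, 0, 0]], [[0.174, 0, 0.04], [0, 0, 0]], [[0.174, 0, 0.1], [0, 0, 0]], [[0.174, 0, 0.16], [0, 0, 0]], [[0.174, 0, 0.2], [0, 0, 0]], [[0.174, 0, 0.2], [0, 0, 0]]]}}

```text
t: 15.8
ee_pos: [571.5, 241.0, 301.8]
tool_rot: [[0.209, 0.978, -0.01], [0.978, -0.209, -0.004], [-0.006, -0.009, -1.0]]
force: [-0.2, 0.0, -2.7]
gripper_width: 17.4
```

{"op": "move_arm", "data": {"rows": [[[0, 0, 0], [0, 0, 0]], [[0, 0, 0], [0, 0, 0]], [[0, 0, 0], [0, 0, 0]], [[0, 0, 0], [0, 0, 0]]]}}

```text
t: 16.13
ee_pos: [574.7, 243.1, 311.1]
tool_rot: [[0.208, 0.978, 0.004], [0.978, -0.208, 0.001], [0.002, 0.004, -1.0]]
force: [0.2, 0.2, -1.3]
gripper_width: 17.7
```

```bash
python3 - <<'E'
from h import *
plan([574.2,242,230],-12)
i2,_,_,_=grab('scene',tag='8')
cv2.imwrite('pics/c8.png',cv2.resize(i2[50:180,240:380,::-1],None,fx=4,fy=4,interpolation=cv2.INTER_CUBIC))
E
```

```text
t 16.13 at [574.7 243.1 311.1] yawY -12.01 w 17.7 F [ 0.2  0.2 -1.3]
shift [-0.0026, -0.0011, 0.1623] turn [0.007, -0.004, -0.0] rows 1.9
```

View pics/c8.png

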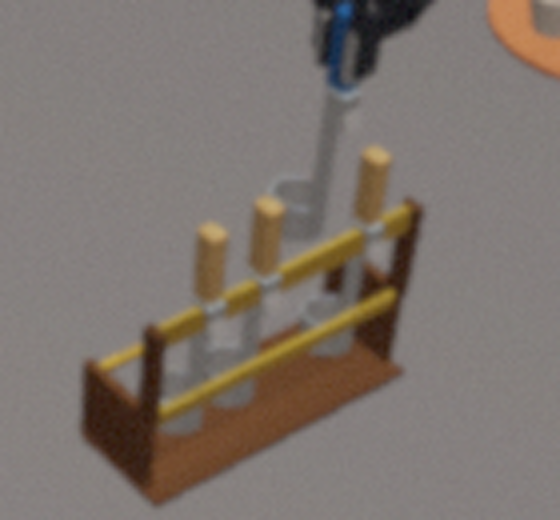

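The blue scoop is above the gap (cup at (297,210)) and the stem is behind the front side of the bar as it should be. I lower to just above hook engagement.

{"op": "move_arm", "data": {"rows": [[[-0.001, 0, 0.03], [0, 0, 0]], [[-0.001, 0, 0.06], [0, 0, 0]], [[-0.001, 0, 0.09], [0, 0, 0]], [[-0.001, 0, 0.12], [0, 0, 0]], [[-0.001, 0, 0.15], [0, 0, 0]], [[-0.001, 0, 0.175], [0, 0, 0]], [[-0.001, 0, 0.19], [0, 0, 0]], [[-0.001, 0, 0.19], [0, 0, 0]], [[-0.001, 0, 0.19], [0, 0, 0]], [[-0.001, 0, 0.19], [0, 0, 0]]]}}

```text
t: 17.02
ee_pos: [574.2, 242.7, 214.4]
tool_rot: [[0.208, 0.978, 0.002], [0.978, -0.208, 0.0], [0.001, 0.002, -1.0]]
force: [0.1, -0.3, -1.8]
gripper_width: 17.3
```

{"op": "move_arm", "data": {"rows": [[[0, 0, 0], [0, 0, 0]], [[0, 0, 0], [0, 0, 0]]]}}

```text
t: 17.18
ee_pos: [574.3, 242.7, 214.7]
tool_rot: [[0.208, 0.978, 0.002], [0.978, -0.208, 0.001], [0.001, 0.002, -1.0]]
force: [0.2, 0.4, -0.4]
gripper_width: 17.3
```

```bash
python3 - <<'E'
from h import *
plan([574.2,242,188],-12)
im,d,T,K=grab('wrist',tag='9')
P=cloud(d,T,K); hsv=cv2.cvtColor(im,cv2.COLOR_RGB2HSV); H,S,V=[hsv[...,i].astype(int) for i in range(3)]; z=P[...,2]
yw=np.radians(-12); X=np.array([np.cos(yw),np.sin(yw)]);Y=np.array([-X[1],X[0]]); s=manip.read_state()['ee_pos'][:2]
b=(abs(z-150)<6)&(H>15)&(H<35)&(S>120); q=(P[b][:,:2]-s)@np.c_[X,Y]; print('bar X',len(q),np.percentile(q[:,0],[3,50,97]).round(1),'Y',np.percentile(q[:,1],[1,99]))
h=(abs(z-210)<6)&(S>50); q=(P[h][:,:2]-s)@np.c_[X,Y]; k=(q[:,1]>25)&(q[:,1]<75); print('neighbour',k.sum(),q[k].mean(0))
i2,_,_,_=grab('scene',tag='9')
E
```

```text
t 17.18 at [574.3 242.7 214.7] yawY -12.0 w 17.3 F [ 0.2  0.4 -0.4]
shift [-0.0015, 0.0001, 0.0534] turn [0.004, -0.002, -0.0] rows 0.6
bar X 798 [0.2 2.2 4.9] Y [-2.10778825 86.28255879]
neighbour 1192 [-0.09773535 46.85147515]
```

The bar centre is 2.5 mm ahead of the TCP, exactly the hook centre, so I lower on.

{"op": "move_arm", "data": {"rows": [[[-0.0005, 0, 0.008], [0, 0, 0]], [[-0.0005, 0, 0.016], [0, 0, 0]], [[-0.0005, 0, 0.024], [0, 0, 0]], [[-0.0005, 0, 0.032], [0, 0, 0]], [[-0.0005, 0, 0.04], [0, 0, 0]], [[-0.0005, 0, 0.046], [0, 0, 0]], [[-0.0005, 0, 0.05], [0, 0, 0]], [[-0.0005, 0, 0.05], [0, 0, 0]], [[-0.0005, 0, 0.05], [0, 0, 0]]]}}

```text
t: 18.03
ee_pos: [573.5, 242.3, 188.2]
tool_rot: [[0.208, 0.978, -0.0], [0.978, -0.208, -0.0], [-0.0, -0.0, -1.0]]
force: [1.4, 0.4, -1.2]
gripper_width: 17.7
```

{"op": "move_arm", "data": {"rows": [[[0, 0, 0.002], [0, 0, 0]], [[0, 0, 0.004], [0, 0, 0]], [[0, 0, 0.004], [0, 0, 0]], [[0, 0, 0.004], [0, 0, 0]]]}}

```text
t: 18.37
ee_pos: [573.6, 242.3, 186.3]
tool_rot: [[0.208, 0.978, 0.0], [0.978, -0.208, -0.0], [0.0, 0.0, -1.0]]
force: [0.5, -0.6, -0.7]
gripper_width: 17.4
```

{"op": "move_arm", "data": {"rows": [[[0, 0, 0.0015], [0, 0, 0]], [[0, 0, 0.003], [0, 0, 0]], [[0, 0, 0.003], [0, 0, 0]], [[0, 0, 0.003], [0, 0, 0]]]}}

```text
t: 18.7
ee_pos: [573.8, 242.4, 185.9]
tool_rot: [[0.208, 0.978, 0.001], [0.978, -0.208, 0.0], [0.0, 0.001, -1.0]]
force: [-2.6, -0.3, 5.0]
gripper_width: 17.3
```

```bash
python3 - <<'E'
from h import *
plan([574.2,242,186],-12)
i2,_,_,_=grab('scene',tag='10')
cv2.imwrite('pics/c10.png',cv2.resize(i2[50:180,240:380,::-1],None,fx=4,fy=4,interpolation=cv2.INTER_CUBIC))
E
```

```text
t 18.7 at [573.8 242.4 185.9] yawY -12.0 w 17.3 F [-2.6 -0.3  5. ]
shift [-0.0006, 0.0009, -0.0002] turn [0.001, -0.001, 0.0] rows 0.0
```

View pics/c10.png

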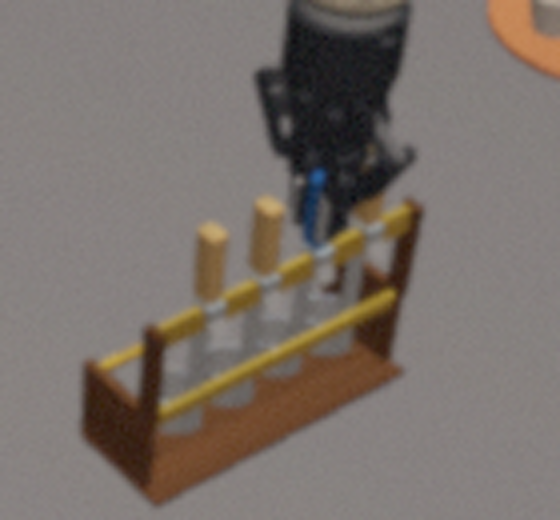

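The hook sits over the bar at (322,250). A contact force of 5 N appears at 185.9 mm, where red hung. I release and rise.

{"op": "move_arm", "data": {"rows": [[[0, 0, 0], [0, 0, 0]], [[0, 0, 0], [0, 0, 0]], [[0, 0, 0], [0, 0, 0]], [[0, 0, 0], [0, 0, 0]], [[0, 0, 0], [0, 0, 0]], [[0, 0, 0], [0, 0, 0]]], "jaw": 0}}

```text
t: 19.25
ee_pos: [573.5, 242.2, 184.5]
tool_rot: [[0.208, 0.978, -0.0], [0.978, -0.208, -0.0], [-0.0, -0.0, -1.0]]
force: [0.3, -0.2, -0.3]
gripper_width: 42.8
```

{"op": "move_arm", "data": {"rows": [[[0, 0, -0.02], [0, 0, 0]], [[0, 0, -0.05], [0, 0, 0]], [[0, 0, -0.09], [0, 0, 0]], [[0, 0, -0.14], [0, 0, 0]], [[0, 0, -0.2], [0, 0, 0]], [[0, 0, -0.26], [0, 0, 0]], [[-0.05, 0, -0.32], [0, 0, 0]], [[-0.1, 0, -0.35], [0, 0, 0]], [[-0.14, 0, -0.35], [0, 0, 0]], [[-0.14, 0, -0.35], [0, 0, 0]]]}}

```text
t: 20.08
ee_pos: [559.5, 171.5, 364.7]
tool_rot: [[0.211, 0.977, 0.007], [0.978, -0.211, -0.0], [0.001, 0.007, -1.0]]
force: [0.1, 1.1, -0.1]
gripper_width: 42.4
```

{"op": "move_arm", "data": {"rows": [[[0, 0, 0], [0, 0, 0]], [[0, 0, 0], [0, 0, 0]], [[0, 0, 0], [0, 0, 0]], [[0, 0, 0], [0, 0, 0]], [[0, 0, 0], [0, 0, 0]], [[0, 0, 0], [0, 0, 0]], [[0, 0, 0], [0, 0, 0]]]}}

```text
t: 20.67
ee_pos: [559.0, 174.1, 359.5]
tool_rot: [[0.207, 0.978, -0.001], [0.978, -0.207, -0.0], [-0.0, -0.001, -1.0]]
force: [-0.3, 0.5, 0.7]
gripper_width: 42.6
```

```bash
python3 - <<'E'
from h import *
im,d,T,K=grab('wrist',tag='11'); i2,d2,T2,K2=grab('scene',tag='11')
a=cv2.resize(i2[50:280,130:380,::-1],(500,460),interpolation=cv2.INTER_CUBIC)
b=cv2.resize(im[:240,180:330,::-1],(288,460),interpolation=cv2.INTER_CUBIC)
cv2.imwrite('pics/c11.png',np.hstack([a,b]))
P=cloud(d,T,K); z=P[...,2]; r=abs(z-210)<7; r[230:]=0
nn,lab,st,c=cv2.connectedComponentsWithStats(r.astype(np.uint8))
for i in range(1,nn):
    if st[i,4]>40: print(P[lab==i].mean(0).round(1),im[lab==i].mean(0).round(0))
o=load('scene'); df=np.abs(o[0].astype(int)-i2).sum(2)>90
n,l,s,c=cv2.connectedComponentsWithStats(df.astype(np.uint8)); print([(s[i].tolist()) for i in range(1,n) if s[i,4]>12])
E
```

```text
[583.9 287.4 210.1] [185. 151. 106.]
[572.1 243.  210.3] [ 57.  99. 161.]
[564.6 195.8 210.1] [188. 153. 107.]
[555.2 149.9 209.9] [186. 152. 106.]
[[83, 0, 18, 11, 70], [104, 0, 22, 6, 69], [289, 0, 5, 6, 27], [287, 0, 48, 64, 1939], [128, 4, 51, 46, 1189], [74, 30, 25, 43, 567], [95, 32, 38, 39, 259], [95, 45, 11, 25, 99], [316, 92, 8, 20, 125], [191, 165, 7, 21, 127], [216, 164, 7, 21, 124], [213, 191, 15, 12, 101], [190, 192, 16, 13, 112], [215, 203, 11, 3, 23], [193, 205, 10, 3, 20]]
```

View pics/c11.png

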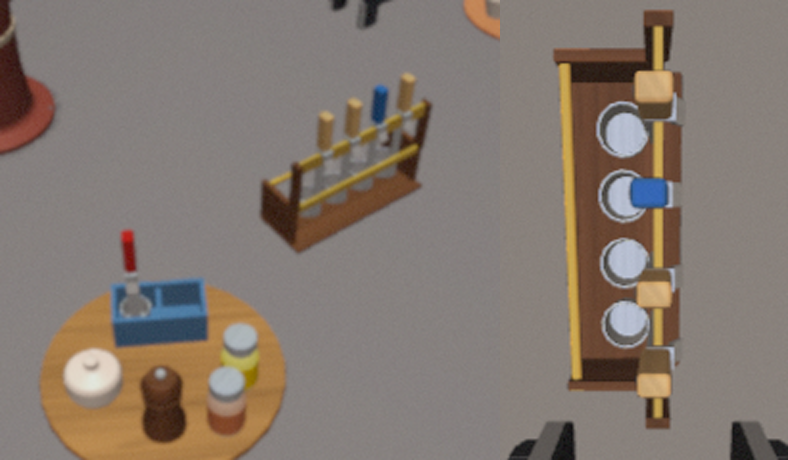

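All is in place: blue hangs in the gap with its handle top at z 210, level with its neighbours. The picture difference shows change only at the two scoops and the robot.

```bash
python3 -c "
from workcell import manip
print(manip.sign_off())"
```

```text
the job is handed in; nothing more can be done
None
```

The job is done and handed in at about 20.7 s of the 64 s allowed. I lifted the red scoop straight up off the rack, lowered it into the empty well and released it. I then took the blue scoop from its well, lowered its hook over the bar in the gap red had left, and let go.

- **Red scoop:** it stood upright in the well with its handle top at z 216, which is the expected 34 + 182 mm.
- **Blue scoop:** it hangs with its handle top at z 210, level with its neighbours. Its handle measured about 2 mm from where red's was, within the hook's slack.
- **Everything else:** the before-and-after scene pictures differ only at the two scoops, the block's wells and the robot. The neighbours' handles measured within about 1 mm of where they started.
- **Forces and contact:** the largest wrist force I read was about 5 N, when each scoop touched down. The gripper was clear of everything at the end.

No check failed. While held, the red scoop's cup measured about 2 mm off its nominal place, and I corrected for that before lowering it.

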